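Close the hub stand's sliding jaw

TASK

Close the sliding jaw of the hub stand against the bicycle hub: with the fingertips press the red lock button fully down and, keeping it held down all the way, push the jaw along its rail until it stands against the orange end stop. Then let the button pop up, so that the jaw is locked there, and take the hand away. Do not force or grip anything, and leave the other things on the bench where they are.

Things in the scene. Friction and masses are not known exactly. Their poses are not given: they have to be found in the camera images.
- hub_stand: hub-holding stand bolted to the bench: aluminium rail 74 mm wide, 460 mm long, top 28 mm above the bench. Origin on the bench surface under the rail. Its y axis runs along the rail from the sliding jaw towards the bicycle hub (the direction in which the jaw closes), z is up. The hub is fixed, its axle from y = 130 to 230 mm, its top 82 mm above the bench
- end_stop (a point): midway between the two orange end stop blocks on the rail, on their near faces, 34 mm above the bench; the carriage deck's front edge meets them
- button_top (a point): centre of the top face of the red lock button on the jaw's carriage: 42 mm across the rail, 40 mm along it, 51 mm above the bench when up, 42 mm when fully down. The grey carriage deck around it (78 mm wide, 90 mm long) is 40 mm above the bench
- jaw_plate (a point): centre of the face of the blue upright jaw plate that looks at the button: a plate 70 mm wide and 12 mm thick across the carriage, top 76 mm above the bench, on the hub side of the button, this face 24 mm from the button's centre. A finger that holds the button down can push against it
- jaw (a joint): position of the jaw's carriage along the rail, in m: 0 farthest from the hub, 0.170 against the end stop. The button centre is at y = -0.085 + this value in the stand's frame. With the button down it slides with a few newtons; with the button up a brake holds it anywhere against about 20 N
- lock_button (a joint): how far the lock button is pressed, in rad: 0 up (locked), 0.2 fully down, its centre then 9 mm lower; the brake is off from 0.15 on. The button is the end of a sprung rocker hinged in the carriage 45 mm from the button's centre, on the side away from the hub, so it goes down sloping towards the jaw plate. Its force, at the centre, grows to about 6 N fully down
- wrench: loose steel wrench lying on the bench just beside the rail, 160 mm long
- grease_jar: loose jar with a green lid beside the rail, 60 mm across, 60 mm tall; origin at its foot
- sprocket: loose dark steel ring (sprocket) lying beside the rail, 80 mm across, 8 mm thick
- screwdriver: loose yellow-handled screwdriver lying on the bench
- spray_can: loose standing spray can with a blue label, 52 mm across, 150 mm tall; origin at its foot
- mug: loose blue mug, 80 mm across, 90 mm tall
- pedal: loose orange and black bicycle pedal, 90 x 92 x 20 mm
- mallet: loose wooden-handled hammer lying on the bench

How it is judged:
On the way, in this order (a step that is already met when the one before it is completed fails the run):
1. the lock button is pressed down (4.5 mm or more of its 9 mm) while the jaw is still where it started (value of joint lock_button above 0.1 rad and distance of button_top from where it was at the start of the episode below 0.025 m), for 0.1 s.
2. the jaw reaches the end stop (within 4 mm) with the button still held down (value of joint jaw above 0.166 m and value of joint lock_button above 0.05 rad), for 0.05 s.
At the end, for the whole second after the job is handed in: The jaw stands against the end stop (joint value above 0.166 of 0.170 m) at rest, and the lock button has popped up (pressed less than 1.5 mm at its centre, 0.035 rad) (value of joint jaw above 0.166 m and value of joint lock_button below 0.035 rad and velocity of joint jaw between -0.005 and 0.005 m/s); the robot touches nothing.
It fails at once if the jaw slides while the lock button is not held down (value of joint lock_button below 0.05 rad and value of joint jaw below 0.163 m and (velocity of joint jaw above 0.03 m/s or velocity of joint jaw below -0.03 m/s)).
It fails at once if the jaw or its button is forced or gripped hard (over 60 N) (contact force between jaw and the fingers above 60 N).
It fails at once if a thing lying or standing on the bench is moved more than 3 cm or lifted (distance of any of wrench, grease_jar, sprocket, screwdriver, spray_can, mug, pedal, mallet from where it was at the start of the episode above 0.03 m).
It also fails if it takes over 35 s, if anything falls off the work surface, if the arm or the gripper's body presses on something with over 40 N, if the wrist force passes 120 N, or if a joint passes its speed limit or range.

ROBOT

A 6-joint arm with a two-finger parallel gripper is mounted at the origin on the work surface. World frame = base frame: x ahead of the robot, y to its left, z up, the work surface at z = 0. Lengths are in m, angles in rad, forces in N, time in s.
With the tool pointing down it reaches from about 0.325 to 0.775 m from the base axis. Payload 9.3 kg.
Tool frame: the origin (TCP) lies on the centre line of the jaws, within the pads' length; the fingertips stand 8 mm ahead of it and the grasp point (between the pads) lies 11 mm behind it; z points along the fingers, y is the direction in which the jaws open and shut (so a half turn about z gives the same grasp; the last joint's range is limited). The gripper opens to 85 mm and grips with 20 to 120 N. Pads are 22 mm wide; open, the fingers measure 114 mm over their backs; the gripper's body (76 mm by 85 mm) begins 54 mm behind the grasp point. The pads swing forward as they close: fully open they stand 13 mm farther back than shut.
Start: joints at [1.19, 0.259, 0.021, 1.334, 0, 1.418], TCP at [0.124, 0.536, 0.239] pointing down, gripper open.
Joint ranges: [-3.04, 3.04], [-0.91, 1.82], [-1.04, 1.36], [-1.92, 1.95], [-1.52, 1.45], [-3.14, 3.14]. Speed limits (rad/s): [2.22, 2.22, 2.79, 3.14, 3.14, 3.14].

INTERFACE

Orientations are given as [roll, pitch, yaw] about the fixed x, y, z axes, in that order (R = Rz(yaw) Ry(pitch) Rx(roll)).
In Python, from cell import robot, get_image gives the robot as it stands. The module is installed in compiled form; this text tells all that it offers.
- The arm moves only by the shell command python3 -m jog 'ROWS' [OPENING] [FORCE]. ROWS is JSON, a list that holds one entry, the list of rows, each a list of 6 numbers: the shift along the world's x, y, z in mm, then the turn, a rotation vector about the world's x, y, z in degrees. In form: [[[dx, dy, dz, wx, wy, wz], ...]]. A call has 1 to 5 rows; each row is the pose to reach, as a shift and turn from the pose commanded when the call began; what a row does not reach only later rows make up. A row lasts 1/10 s, in which the tool goes at most 50 mm and 8.59 degrees, less where a joint would pass 70% of its speed; a pose out of reach is approached as far as the arm can. A call with a gripper value outside its range is refused whole. OPENING is the finger opening in mm, from 0 to 85.4, set as the call begins (- or left out, the last holds). The fingers move at their own pace and stop on an object; FORCE is the grip in N (left out, the last holds). Time passes only in rows, so rows that repeat a pose let the fingers close. It gives the time, the measured TCP pose, the force and the opening at its end, in the units of the state.
- robot.sense(): the state, without advancing time (a new reading comes with each control period).
- get_image(name): name is "side" or "top"; returns a dict with "frame" (400x640x3 uint8, blue, green, red), "fovy" (degrees; the focal length in pixels is half the picture's height over the tangent of half this angle, whatever the lens; pixels are square), "cx", "cy" (the principal point, pixels), "k1" (the pictures are not rectified: a ray, as slopes to the right and down, at radius r is drawn at 1 + k1 r^2 times it, then the intrinsics apply), "T" (4x4, takes a point from camera to world coordinates). Camera axes: x right, y down, z forward; pixel columns grow to the right and rows downward; lengths in m; the calibration is good to about 2 mm. A picture is of the moment at which its call begins. There is no depth.
- robot.sign_off(): hands the job in, once; it reports no verdict.
The state is a dict: "clock": time; "qpos": joint angles; "joint_velocities": joint speeds; "tau": joint torques, N m; "ee_pos": TCP position; "eef_rot": TCP orientation; "contact_force": force on the tool from outside, world axes, zero at the start; "ft_torque": the same for the moment, N m; "gripper_width": finger opening in m.
Only numpy, scipy, OpenCV 4.12 (cv2) and the standard library are available. Lean on these libraries where they do the work, as an engineer would, in place of code of your own. Each camera call takes 0.05 s, during which the arm holds its last target.

## Working session

There is one attempt and no reset: what is moved stays moved. The work goes in short steps, Python scripts to look and compute and a shell command to move; the robot and the scene stay as the last step left them, time stands still between calls to the robot, and variables do not carry over. Pictures are saved under pics/ and viewed, and the job is handed in when it is done.

```bash
mkdir -p pics; cat > h.py <<'E'
import numpy as np, cv2
from cell import robot, get_image
def snap(n,tag):
    d=get_image(n); cv2.imwrite(f'pics/{tag}.png',d['frame']); 
    np.savez(f'pics/{tag}.npz',**{k:v for k,v in d.items()}); return d
def K(d):
    f=200/np.tan(np.radians(float(d['fovy']))/2); return f
def ray(d,u,v):
    f=K(d); p=np.array([(u-d['cx'])/f,(v-d['cy'])/f]); q=p.copy()
    for _ in range(30): q=p/(1+d['k1']*(q@q))
    T=np.array(d['T']); return T[:3,3], T[:3,:3]@np.array([q[0],q[1],1])
def atz(d,u,v,z):
    o,r=ray(d,u,v); return o+r*(z-o[2])/r[2]
def proj(d,P):
    T=np.array(d['T']); c=T[:3,:3].T@(np.array(P)-T[:3,3]); q=c[:2]/c[2]
    q=q*(1+d['k1']*(q@q)); f=K(d); return q*f+[d['cx'],d['cy']]
E
python3 - <<'E'
from h import *
for n in('top','side'):
    d=snap(n,n+'0'); print(n,d['fovy'],d['cx'],d['cy'],d['k1'],np.round(d['T'],3).tolist())
print(robot.sense())
E
```

```text
top 50.835121169156906 323.46535113093023 204.02784520348922 -0.010000987615442582 [[0.011, -0.996, 0.089, 0.45], [-1.0, -0.011, 0.003, 0.012], [-0.002, -0.089, -0.996, 1.438], [0.0, 0.0, 0.0, 1.0]]
side 51.970292433514985 319.39714614022927 205.23131239962515 -0.07647673205649141 [[0.698, -0.392, 0.599, -0.322], [-0.716, -0.385, 0.582, -0.858], [0.002, -0.835, -0.55, 0.896], [0.0, 0.0, 0.0, 1.0]]
{'clock': 0.1, 'qpos': array([ 1.19039760e+00,  2.59109747e-01,  2.08650034e-02,  1.33372016e+00,
       -2.67931040e-05,  1.41819635e+00]), 'joint_velocities': array([ 9.32336018e-04, -2.19125236e-03,  8.32657252e-04, -6.80939088e-04,
       -5.51799948e-05, -4.56307496e-04]), 'tau': array([ 5.36187552e-03, -5.56696701e+01,  3.45070481e+01,  1.16894886e-02,
       -1.59080951e-04,  3.93630046e-06]), 'ee_pos': array([0.12412999, 0.53556168, 0.2387516 ]), 'eef_rot': array([-3.14043359e+00, -1.51151207e-04,  2.91379382e+00]), 'contact_force': array([ 0.09645529, -0.90495369,  0.11758594]), 'ft_torque': array([ 0.02591872, -0.046811  ,  0.03073972]), 'gripper_width': 0.08501222346762181}
```

View pics/top0.png

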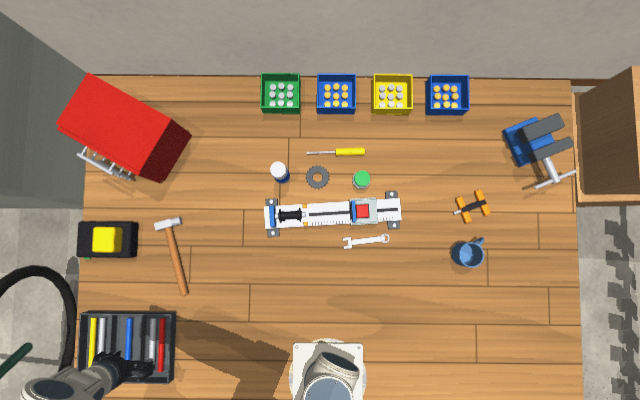

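View pics/side0.png

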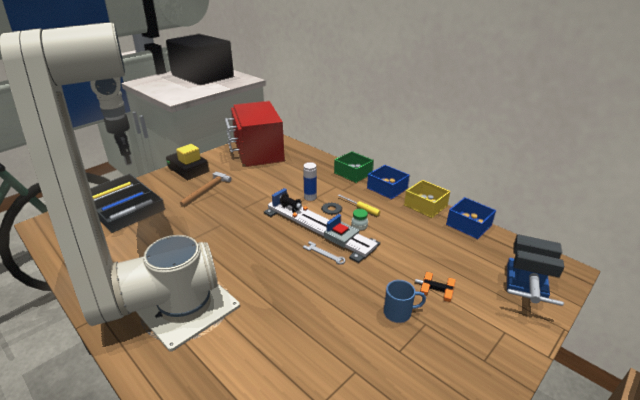

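The top view shows the rail running across the image. The red button is near (362,211), the hub near (290,214) and the jaw closes to the left, which is world +y. I'll zoom in to measure.

```bash
python3 - <<'E'
from h import *
a=cv2.imread('pics/top0.png')[160:260,250:410]; cv2.imwrite('pics/zt.png',cv2.resize(a,None,fx=5,fy=5,interpolation=cv2.INTER_CUBIC))
a=cv2.imread('pics/side0.png')[150:270,250:400]; cv2.imwrite('pics/zs.png',cv2.resize(a,None,fx=5,fy=5,interpolation=cv2.INTER_CUBIC))
for n in('top0','side0'):
    d=dict(np.load(f'pics/{n}.npz')); h=cv2.cvtColor(d['frame'],cv2.COLOR_BGR2HSV)
    m=(((h[...,0]<6)|(h[...,0]>174))&(h[...,1]>150)&(h[...,2]>90)).astype(np.uint8)
    k,l,s,c=cv2.connectedComponentsWithStats(m)
    for i in range(1,k):
        if s[i,4]>8: print(n,s[i],c[i],atz(d,*c[i],.051).round(4))
E
```

```text
top0 [  56   72  116  104 6376] [112.47584693 123.24592221] [0.8408 0.7328 0.051 ]
top0 [356 204  13  14 154] [361.88311688 210.61688312] [ 0.554  -0.1108  0.051 ]
top0 [158 319   7  53 284] [160.90140845 345.48591549] [0.1109 0.5353 0.051 ]
side0 [232 102  50  29 989] [254.56622851 114.49039434] [1.0125 0.9567 0.051 ]
side0 [258 134  11  14  53] [262.71698113 140.03773585] [0.8227 0.6491 0.051 ]
side0 [240 151   4   4   9] [241.22222222 152.55555556] [0.6632 0.6115 0.051 ]
side0 [333 223  15  10  89] [339.97752809 227.98876404] [ 0.5458 -0.113   0.051 ]
```

View pics/zt.png

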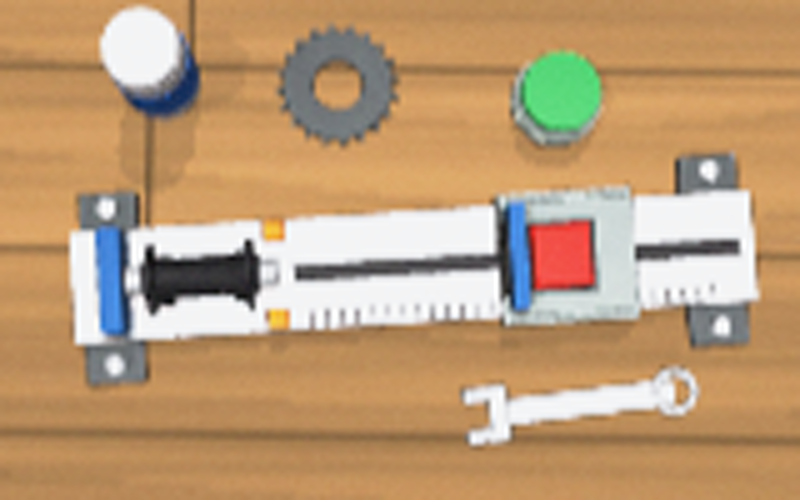

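View pics/zs.png

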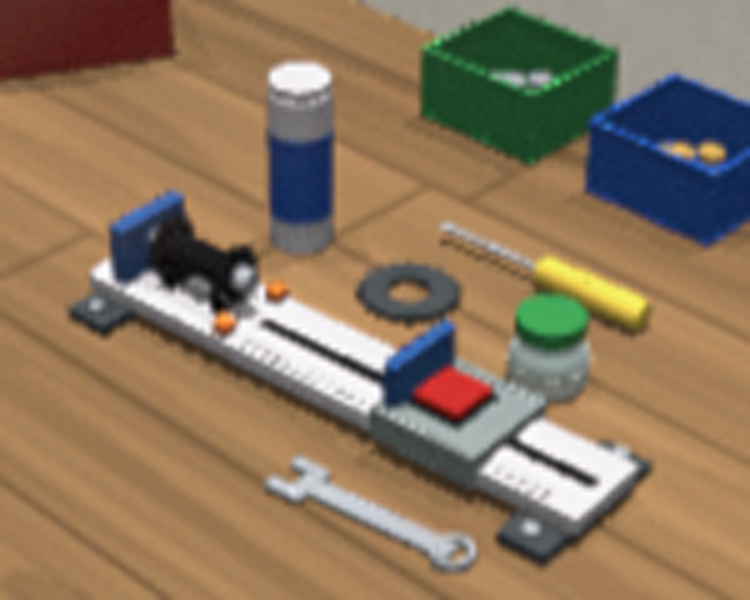

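```bash
python3 - <<'E'
from h import *
d=dict(np.load('pics/top0.npz'))
Z=lambda x,y,z: atz(d,250+(x+.5)/5-.5,160+(y+.5)/5-.5,z)
P=[Z(70,230,.028),Z(78,345,.028),Z(750,192,.028),Z(758,300,.028)]
L=(P[0]+P[1])/2;R=(P[2]+P[3])/2
ax=(L-R)/np.linalg.norm(L-R); print('axis',ax,np.linalg.norm(L-R),np.degrees(np.arctan2(ax[1],ax[0])))
C=(L+R)/2; print('center',C)
lat=np.array([ax[1],-ax[0],0])
for n,p in dict(btn=Z(563,254,.051),deckFL=Z(500,198,.04),deckFR=Z(507,325,.04),deckBL=Z(632,188,.04),deckBR=Z(638,318,.04),stopL=Z(285,230,.04),stopR=Z(289,318,.04),plateT=Z(528,255,.076),pf=Z(510,255,.076)).items():
    print(n,p.round(4),'along',((p-C)@ax).round(4),'lat',((p-C)@lat).round(4))
d2=dict(np.load('pics/side0.npz'))
for n,u,v in(('btn',452,394),):
    print(atz(d2,250+u/5,150+v/5,.051))
# triangulate red centroid
A=[];b=[]
for dd,u,v in((d,361.88,210.62),(d2,340.0,228.0)):
    o,r=ray(dd,u,v); r/=np.linalg.norm(r); M=np.eye(3)-np.outer(r,r);A.append(M);b.append(M@o)
print(np.linalg.solve(sum(A),sum(b)))
E
```

```text
axis [-0.07204049  0.99740171  0.        ] 0.4576774933117977 94.13119441091948
center [ 0.54688092 -0.01397513  0.028     ]
btn [ 0.5548 -0.1118  0.051 ] along -0.0981 lat 0.0008
deckFL [ 0.5926 -0.0706  0.04  ] along -0.0598 lat 0.0415
deckFR [ 0.5079 -0.0757  0.04  ] along -0.0588 lat -0.0433
deckBL [ 0.6003 -0.1587  0.04  ] along -0.1482 lat 0.0428
deckBR [ 0.5135 -0.1627  0.04  ] along -0.146 lat -0.044
stopL [0.5696 0.0726 0.04  ] along 0.0848 lat 0.0289
stopR [0.5109 0.0691 0.04  ] along 0.0855 lat -0.0299
plateT [ 0.552  -0.0869  0.076 ] along -0.0731 lat -0.0002
pf [ 0.5518 -0.0752  0.076 ] along -0.0614 lat 0.0005
[ 0.54327718 -0.11718871  0.051     ]
[ 0.55289382 -0.10973077  0.04574844]
```

```bash
python3 -m jog '[[[24,-36,0,0,0,-4],[48,-72,0,0,0,-8],[72,-108,0,0,0,-12],[96,-144,0,0,0,-16],[120,-180,0,0,0,-20]]]' 0 20
```

```text
clock: 0.6
ee_pos: [0.2446, 0.3542, 0.2391]
eef_rot: [-3.141, 0.0, 2.562]
contact_force: [1.7, 1.1, -0.4]
gripper_width: 0.0123
```

```bash
python3 -m jog '[[[24,-36,0,0,0,-4],[48,-72,0,0,0,-8],[72,-108,0,0,0,-12],[96,-144,0,0,0,-16],[120,-180,0,0,0,-20]]]' && python3 -m jog '[[[24,-36,0,0,0,-4],[48,-72,0,0,0,-8],[72,-108,0,0,0,-12],[96,-144,0,0,0,-16],[120,-180,0,0,0,-20]]]' && python3 -m jog '[[[22,-33,0,0,0,-4],[44,-66,0,0,0,-8],[67,-101,-15,0,0,-12.85],[67,-101,-30,0,0,-12.85],[67,-101,-50,0,0,-12.85]]]'
python3 - <<'E'
from h import *
for n in('top','side'): snap(n,n+'1')
s=robot.sense(); print(s['ee_pos'],s['eef_rot'],s['contact_force'],s['gripper_width'])
a=cv2.imread('pics/top1.png')[140:260,250:410]; a=cv2.resize(a,(640,480),interpolation=cv2.INTER_CUBIC);cv2.imwrite('pics/zt1.png',a)
b=cv2.imread('pics/side1.png')[120:270,250:400]; cv2.imwrite('pics/zs1.png',cv2.resize(b,None,fx=4,fy=4,interpolation=cv2.INTER_CUBIC))
E
```

```text
clock: 1.1
ee_pos: [0.3647, 0.1741, 0.2393]
eef_rot: [3.142, -0.0, 2.213]
contact_force: [-0.3, 0.8, -0.2]
gripper_width: -0.0001
clock: 1.6
ee_pos: [0.4848, -0.006, 0.2391]
eef_rot: [-3.141, -0.0, 1.863]
contact_force: [0.8, 2.1, 0.0]
gripper_width: 0.0
clock: 2.1
ee_pos: [0.5517, -0.1066, 0.1882]
eef_rot: [-3.141, -0.0, 1.64]
contact_force: [-0.1, 0.3, -0.6]
gripper_width: -0.0
[ 0.54997081 -0.10515556  0.18646201] [-3.13677035e+00 -2.13879589e-03  1.64164651e+00] [-0.18562602 -0.34825898  0.13299952] -0.0002710217320077878
```

View pics/zt1.png

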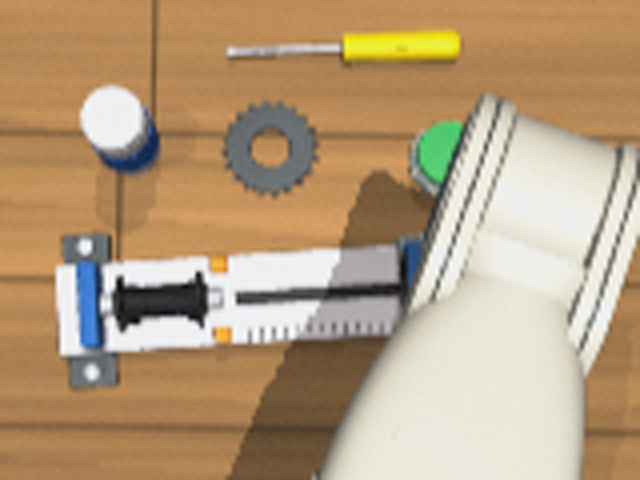

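View pics/zs1.png

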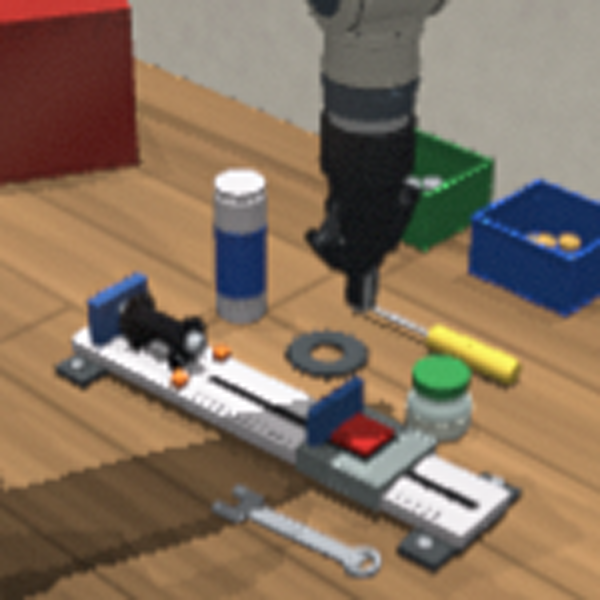

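The side view shows the closed fingertips at about pixel (340,196), above the red button at about (341,228). I'll check the side camera's calibration against the known TCP.

```bash
python3 - <<'E'
from h import *
d=dict(np.load('pics/side1.npz'))
p=np.array([.54997,-.10516,.18646-.008]); print('tip proj',proj(d,p), 'with pts', [proj(d,p+np.array(o)) for o in([0,.011,0],[0,-.011,0],[.014,0,0],[-.014,0,0])])
for u,v in((340,228),(340.5,228.7)): print(atz(d,u,v,.051))
for c in((.553,-.111,.051),(.548,-.113,.051)): print(c,proj(d,c))
# button corners in zs1 zoom (px*4): left(332,435) top(368,413) right(397,432) bottom(360,457)
for x,y in((332,434),(368,414),(397,433),(360,456)): 
  print(atz(d,250+x/4-.4,120+y/4-.4,.051).round(4))
# plate top edge (nearest face) corners
for x,y in((309,412),(358,379),(364,383)): print('pl',atz(d,250+x/4-.4,120+y/4-.4,.076).round(4))
a=cv2.imread('pics/side1.png')[170:240,305:375]; cv2.imwrite('pics/zs2.png',cv2.resize(a,(560,560),interpolation=cv2.INTER_NEAREST))
E
```

```text
tip proj [340.20289564 195.40667938] with pts [array([337.73314894, 194.17698032]), array([342.69577912, 196.6480401 ]), array([343.01361881, 193.81544277]), array([337.35659647, 197.01803773])]
[ 0.54576228 -0.11310729  0.051     ]
[ 0.54394924 -0.11704971  0.051     ]
(0.553, -0.111, 0.051) [340.9406975  226.85942113]
(0.548, -0.113, 0.051) [340.40878988 227.71186243]
[ 0.5274 -0.0952  0.051 ]
[ 0.5713 -0.0978  0.051 ]
[ 0.5678 -0.1344  0.051 ]
[ 0.521  -0.1335  0.051 ]
pl [ 0.5117 -0.0823  0.076 ]
pl [ 0.5779 -0.079   0.076 ]
pl [ 0.577  -0.0869  0.076 ]
```

View pics/zs2.png

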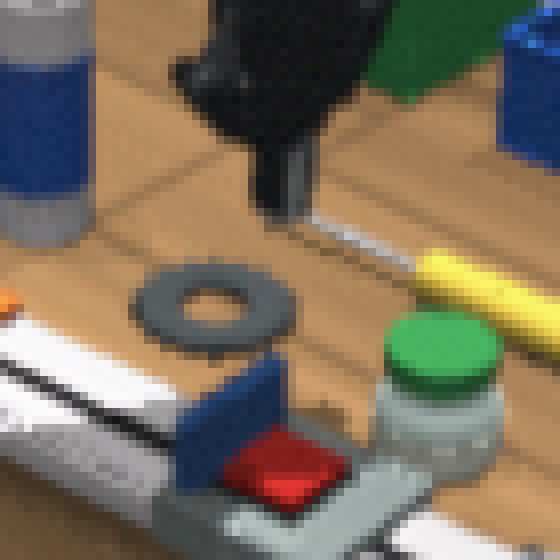

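```bash
python3 -m jog '[[[-1,-3,-25,0,0,0],[-1,-3,-50,0,0,0],[-1,-3,-75,0,0,0],[-1,-3,-95,0,0,0],[-1,-3,-95,0,0,0]]]' && python3 -m jog '[[[0,0,-5,0,0,0],[0,0,-10,0,0,0],[0,0,-15,0,0,0],[0,0,-18,0,0,0],[0,0,-18,0,0,0]]]'
python3 - <<'E'
from h import *
snap('side','side2')
s=robot.sense(); print(s['ee_pos'],s['eef_rot'],s['contact_force'])
a=cv2.imread('pics/side2.png')[190:260,300:380]; cv2.imwrite('pics/zs3.png',cv2.resize(a,(640,560),interpolation=cv2.INTER_CUBIC))
E
```

```text
clock: 2.7
ee_pos: [0.5491, -0.1076, 0.0928]
eef_rot: [-3.138, -0.002, 1.643]
contact_force: [-1.1, 0.1, -0.4]
gripper_width: 0.0002
clock: 3.2
ee_pos: [0.5501, -0.1082, 0.0761]
eef_rot: [-3.141, -0.0, 1.642]
contact_force: [-0.1, -0.3, 0.4]
gripper_width: 0.0
[ 0.55018888 -0.10820257  0.0763143 ] [-3.14151260e+00 -2.32630514e-05  1.64230366e+00] [ 0.12520155 -0.26925108  0.70811608]
```

View pics/zs3.png

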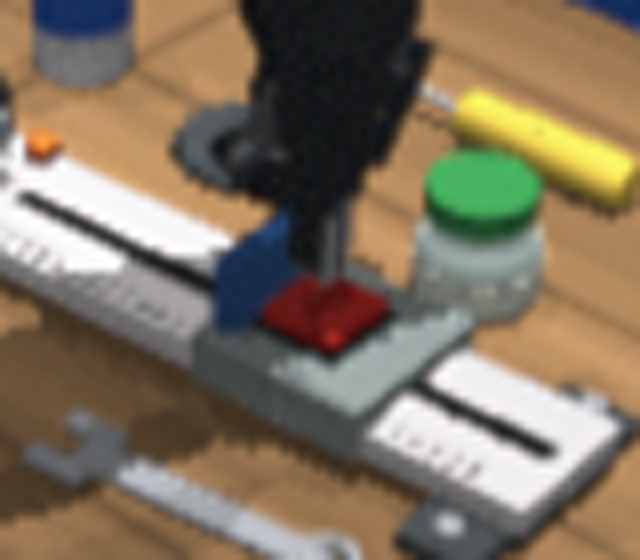

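The fingertips, near (341,225) in the full image, hover over the middle of the button and behind the blue plate. Next is a gradual press.

```bash
python3 -m jog '[[[0,0,-4,0,0,0],[0,0,-8,0,0,0],[0,0,-12,0,0,0],[0,0,-15,0,0,0],[0,0,-15,0,0,0]]]' && python3 -m jog '[[[0,0,-1,0,0,0],[0,0,-2,0,0,0],[0,0,-3,0,0,0],[0,0,-4,0,0,0],[0,0,-4,0,0,0]]]'
```

```text
clock: 3.75
ee_pos: [0.5499, -0.1081, 0.0607]
eef_rot: [-3.141, -0.0, 1.642]
contact_force: [0.1, -0.3, 0.1]
gripper_width: -0.0003
clock: 4.25
ee_pos: [0.5503, -0.108, 0.0574]
eef_rot: [3.141, -0.0, 1.642]
contact_force: [-0.1, 1.4, 3.3]
gripper_width: 0.0002
```

```bash
python3 -m jog '[[[0,0,-1,0,0,0],[0,0,-2,0,0,0],[0,0,-3,0,0,0],[0,0,-4,0,0,0],[0,0,-4,0,0,0]]]' && python3 -m jog '[[[0,0,-1,0,0,0],[0,0,-1,0,0,0],[0,0,-2,0,0,0],[0,0,-2,0,0,0],[0,0,-2,0,0,0]]]'
```

```text
clock: 4.75
ee_pos: [0.5504, -0.1081, 0.0535]
eef_rot: [3.141, 0.0, 1.643]
contact_force: [-0.9, 3.5, 6.5]
gripper_width: 0.0002
clock: 5.25
ee_pos: [0.5504, -0.1084, 0.0517]
eef_rot: [3.141, 0.001, 1.642]
contact_force: [-0.9, 1.8, 5.3]
gripper_width: 0.0001
```

```bash
python3 -m jog '[[[0,0,-1,0,0,0],[0,0,-1,0,0,0],[0,0,-1,0,0,0]]]' && python3 -m jog '[[[0,0,-1,0,0,0],[0,0,-1,0,0,0],[0,0,-1,0,0,0]]]'
python3 - <<'E'
from h import *
snap('side','side3')
s=robot.sense(); print(s['ee_pos'],s['eef_rot'],s['contact_force'])
a=cv2.imread('pics/side3.png')[190:260,300:380]; cv2.imwrite('pics/zs4.png',cv2.resize(a,(640,560),interpolation=cv2.INTER_CUBIC))
E
```

```text
clock: 5.55
ee_pos: [0.5505, -0.1085, 0.0508]
eef_rot: [3.141, 0.001, 1.642]
contact_force: [-1.0, 0.9, 7.5]
gripper_width: -0.0002
clock: 5.85
ee_pos: [0.5506, -0.1087, 0.0504]
eef_rot: [3.14, 0.001, 1.642]
contact_force: [-3.3, 1.7, 13.7]
gripper_width: 0.0001
[ 0.55060296 -0.10870442  0.05038869] [3.14021025e+00 1.50900975e-03 1.64209038e+00] [-3.03757214  1.40036395 12.09105271]
```

View pics/zs4.png

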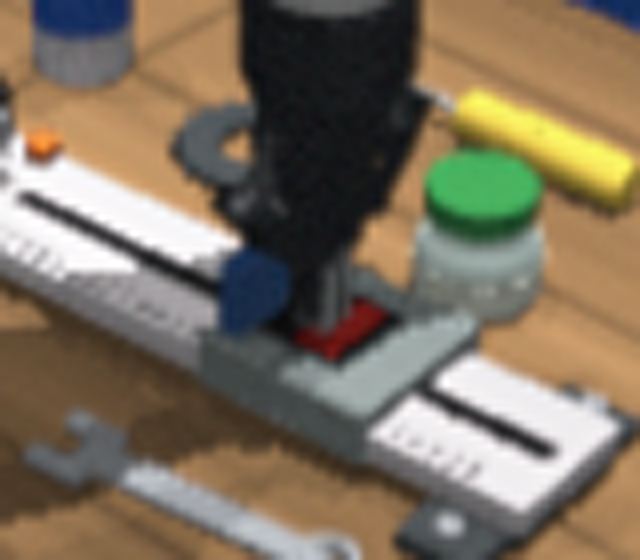

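The button is fully down: the tip is at 42.4 mm and the force has risen to 12–14 N. Now I'll advance along the rail towards the plate.

```bash
python3 -m jog '[[[0,1,0,0,0,0],[0,2,0,0,0,0],[0,4,-0.5,0,0,0],[0,6,-1,0,0,0],[0,6,-1,0,0,0]]]'
```

```text
clock: 6.4
ee_pos: [0.5504, -0.1032, 0.0499]
eef_rot: [3.14, 0.003, 1.642]
contact_force: [-5.6, -0.8, 19.2]
gripper_width: 0.0002
```

```bash
python3 -m jog '[[[0,2,0,0,0,0],[0,4,0,0,0,0],[-0.5,6,0,0,0,0],[-0.5,8,0,0,0,0],[-0.5,10,0,0,0,0]]]'
python3 - <<'E'
from h import *
snap('side','side4')
s=robot.sense(); print(s['ee_pos'],s['eef_rot'],s['contact_force'])
a=cv2.imread('pics/side4.png')[190:260,300:380]; cv2.imwrite('pics/zs5.png',cv2.resize(a,(640,560),interpolation=cv2.INTER_CUBIC))
E
```

```text
clock: 6.9
ee_pos: [0.5497, -0.0933, 0.0498]
eef_rot: [3.141, 0.003, 1.642]
contact_force: [-7.3, -2.1, 18.5]
gripper_width: -0.0001
[ 0.54971556 -0.09302895  0.0498805 ] [3.14072628e+00 2.83971100e-03 1.64170184e+00] [-5.69599039 -1.57574052 18.5821065 ]
```

View pics/zs5.png

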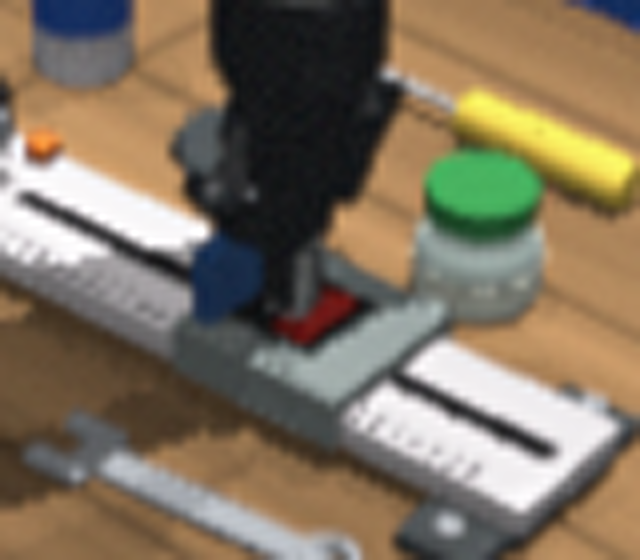

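The jaw follows the fingers with the button held down. I'll continue along the rail axis, about 4° off world +y.

```bash
python3 -m jog '[[[-1,4,0,0,0,0],[-1.5,8,0,0,0,0],[-2,12,0,0,0,0],[-2.3,16,0,0,0,0],[-2.6,20,0,0,0,0]]]' && python3 -m jog '[[[-0.3,4,0,0,0,0],[-0.6,8,0,0,0,0],[-0.9,12,0,0,0,0],[-1.2,16,0,0,0,0],[-1.5,20,0,0,0,0]]]'
```

```text
clock: 7.45
ee_pos: [0.548, -0.0733, 0.05]
eef_rot: [3.139, 0.003, 1.642]
contact_force: [-2.6, -1.6, 17.0]
gripper_width: 0.0002
clock: 7.95
ee_pos: [0.5465, -0.0532, 0.05]
eef_rot: [3.139, 0.003, 1.642]
contact_force: [-3.5, -2.8, 17.8]
gripper_width: -0.0003
```

```bash
python3 -m jog '[[[-0.5,5,0,0,0,0],[-0.9,10,0,0,0,0],[-1.3,15,0,0,0,0],[-1.7,20,0,0,0,0],[-2.1,25,0,0,0,0]]]' && python3 -m jog '[[[-0.5,5,0,0,0,0],[-0.9,10,0,0,0,0],[-1.3,15,0,0,0,0],[-1.7,20,0,0,0,0],[-2.1,25,0,0,0,0]]]'
python3 - <<'E'
from h import *
snap('side','side5')
s=robot.sense(); print(s['ee_pos'],s['eef_rot'],s['contact_force'])
a=cv2.imread('pics/side5.png')[170:250,270:370]; cv2.imwrite('pics/zs6.png',cv2.resize(a,(700,560),interpolation=cv2.INTER_CUBIC))
E
```

```text
clock: 8.45
ee_pos: [0.5446, -0.0281, 0.05]
eef_rot: [3.139, 0.003, 1.642]
contact_force: [-2.8, -1.7, 17.3]
gripper_width: -0.0002
clock: 8.95
ee_pos: [0.5427, -0.003, 0.05]
eef_rot: [3.138, 0.003, 1.642]
contact_force: [-1.3, -0.5, 17.4]
gripper_width: -0.0003
[ 0.54261209 -0.00232268  0.05001214] [3.13814785e+00 2.03355036e-03 1.64213998e+00] [-1.91886436  0.47613934 17.32093364]
```

View pics/zs6.png

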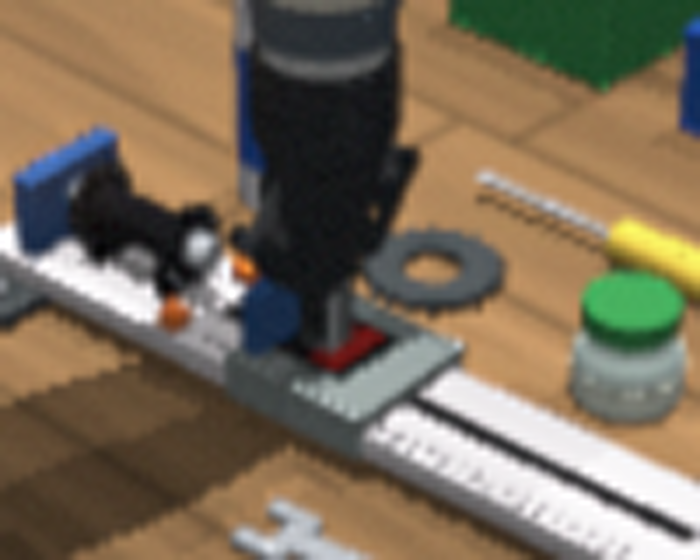

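```bash
python3 -m jog '[[[-0.4,5,0,0,0,0],[-0.8,10,0,0,0,0],[-1.1,15,0,0,0,0],[-1.5,20,0,0,0,0],[-1.9,25,0,0,0,0]]]' && python3 -m jog '[[[-0.2,2,0,0,0,0],[-0.3,4,0,0,0,0],[-0.4,6,0,0,0,0],[-0.6,8,0,0,0,0],[-0.6,8,0,0,0,0]]]'
```

```text
clock: 9.5
ee_pos: [0.5409, 0.022, 0.05]
eef_rot: [3.138, 0.002, 1.642]
contact_force: [-2.0, -1.7, 16.8]
gripper_width: -0.0
clock: 10.0
ee_pos: [0.5402, 0.0303, 0.05]
eef_rot: [3.138, 0.002, 1.642]
contact_force: [-1.1, -1.0, 17.4]
gripper_width: -0.0
```

```bash
python3 -m jog '[[[-0.1,1,0,0,0,0],[-0.1,2,0,0,0,0],[-0.2,3,0,0,0,0],[-0.3,4,0,0,0,0],[-0.3,5,0,0,0,0]]]'
python3 - <<'E'
from h import *
snap('side','side6');snap('top','top6')
s=robot.sense(); print(s['ee_pos'],s['eef_rot'],s['contact_force'])
a=cv2.imread('pics/side6.png')[170:250,270:370]; cv2.imwrite('pics/zs7.png',cv2.resize(a,(700,560),interpolation=cv2.INTER_CUBIC))
E
```

```text
clock: 10.5
ee_pos: [0.5399, 0.035, 0.05]
eef_rot: [3.138, 0.002, 1.642]
contact_force: [-2.6, -2.0, 17.3]
gripper_width: -0.0002
[0.53992212 0.03512327 0.05002639] [3.13806071e+00 2.00051673e-03 1.64197815e+00] [-1.52835285 -0.64819628 16.46286983]
```

View pics/zs7.png

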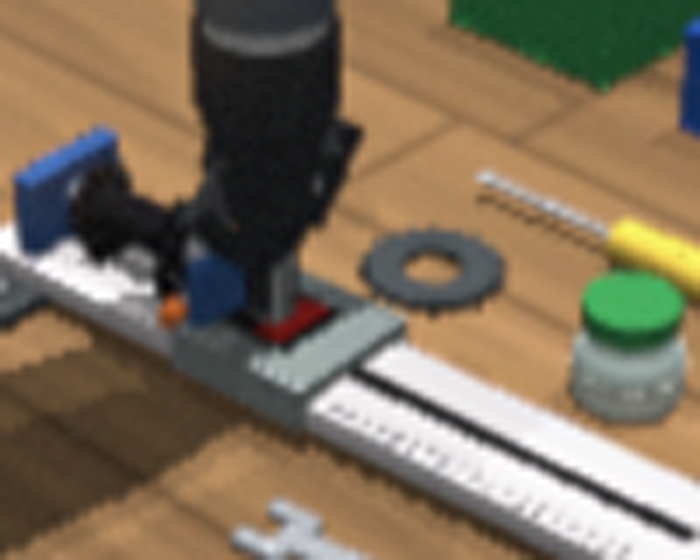

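The deck's front edge is nearly at the orange block, at about (295,214) in the full image. There is no end-stop force yet, so I'll go on in small steps.

```bash
python3 -m jog '[[[-0.1,1,0,0,0,0],[-0.1,2,0,0,0,0],[-0.2,3,0,0,0,0],[-0.3,4,0,0,0,0],[-0.3,4,0,0,0,0]]]'
```

```text
clock: 11.1
ee_pos: [0.5397, 0.0385, 0.0499]
eef_rot: [3.138, 0.003, 1.641]
contact_force: [-1.3, -5.4, 15.6]
gripper_width: 0.0002
```

```bash
python3 -m jog '[[[0,1,0,0,0,0],[0,2,0,0,0,0],[0,2,0,0,0,0]]]' && python3 -m jog '[[[0,1,0,0,0,0],[0,2,0,0,0,0],[0,2,0,0,0,0]]]'
```

```text
clock: 11.4
ee_pos: [0.5397, 0.0405, 0.0497]
eef_rot: [3.138, 0.003, 1.642]
contact_force: [-0.0, -4.8, 13.1]
gripper_width: 0.0001
clock: 11.7
ee_pos: [0.5397, 0.0427, 0.0494]
eef_rot: [3.139, 0.003, 1.642]
contact_force: [0.5, -4.5, 9.7]
gripper_width: -0.0003
```

The finger now slides on the tilted button, with Fz falling and Fy steady, so the jaw is probably stopped. I'll advance until it touches the plate and add a little down-press.

```bash
python3 -m jog '[[[0,0.5,-0.5,0,0,0],[0,1,-0.7,0,0,0],[0,2,-0.8,0,0,0],[0,2,-0.8,0,0,0]]]' && python3 -m jog '[[[0,1,0,0,0,0],[0,1.5,-0.3,0,0,0],[0,2,-0.3,0,0,0]]]'
```

```text
clock: 12.1
ee_pos: [0.5398, 0.0445, 0.0488]
eef_rot: [3.138, 0.003, 1.641]
contact_force: [-0.0, -4.4, 12.8]
gripper_width: 0.0002
clock: 12.4
ee_pos: [0.5397, 0.0465, 0.0485]
eef_rot: [3.138, 0.003, 1.641]
contact_force: [-0.4, -5.6, 12.1]
gripper_width: -0.0001
```

```bash
python3 -m jog '[[[0,1,0,0,0,0],[0,2,0,0,0,0],[0,2,0,0,0,0]]]'
python3 - <<'E'
from h import *
snap('side','side7')
s=robot.sense(); print(s['ee_pos'],s['eef_rot'],s['contact_force'])
a=cv2.imread('pics/side7.png')[170:250,270:370]; cv2.imwrite('pics/zs8.png',cv2.resize(a,(700,560),interpolation=cv2.INTER_CUBIC))
E
```

```text
clock: 12.7
ee_pos: [0.5397, 0.0465, 0.0485]
eef_rot: [3.139, 0.007, 1.64]
contact_force: [-1.1, -15.9, 12.3]
gripper_width: 0.0
[0.53971268 0.04650358 0.04849154] [3.13894048 0.00708897 1.63993277] [ -1.23219024 -15.99707794  13.14226435]
```

View pics/zs8.png

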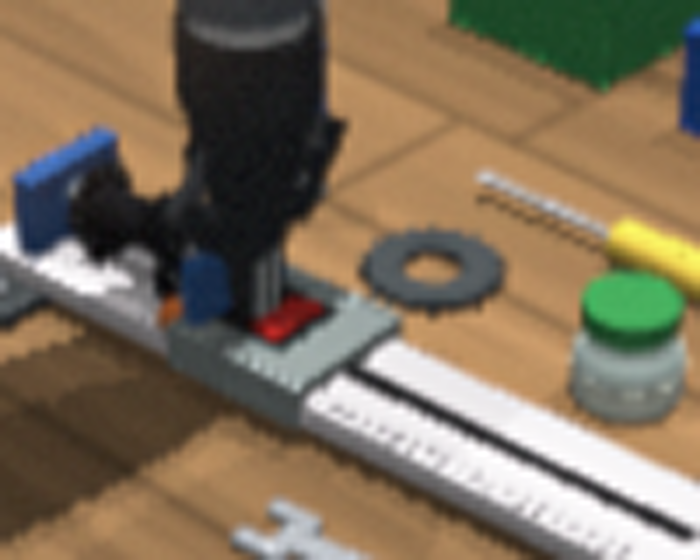

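The plate is contacted with 16 N and nothing moves while the button is still at its lower limit, so the jaw is against the stop. Now I'll relax the push and lift straight up.

```bash
python3 -m jog '[[[0,-0.8,0,0,0,0],[0,-1.5,0,0,0,0],[0,-1.5,0,0,0,0]]]' && python3 -m jog '[[[0,0,2,0,0,0],[0,0,5,0,0,0],[0,0,8,0,0,0],[0,0,11,0,0,0],[0,-1,14,0,0,0]]]'
```

```text
clock: 13.05
ee_pos: [0.5397, 0.0465, 0.0485]
eef_rot: [3.138, 0.004, 1.641]
contact_force: [-0.0, -7.7, 11.7]
gripper_width: -0.0
clock: 13.55
ee_pos: [0.5383, 0.0463, 0.0608]
eef_rot: [-3.141, 0.002, 1.641]
contact_force: [-0.2, 0.5, -0.9]
gripper_width: -0.0001
```

```bash
python3 -m jog '[[[0,-3,10,0,0,0],[0,-3,30,0,0,0],[0,-3,60,0,0,0],[0,-3,95,0,0,0],[0,-3,130,0,0,0]]]' && python3 -m jog '[[[-10,-40,10,0,0,0],[-25,-80,15,0,0,0],[-40,-120,15,0,0,0],[-55,-160,15,0,0,0],[-70,-200,15,0,0,0]]]' &&  python3 -m jog '[[[-10,-40,0,0,0,0],[-20,-75,0,0,0,0],[-30,-90,0,0,0,0],[-30,-90,0,0,0,0],[-30,-90,0,0,0,0]]]'
python3 - <<'E'
from h import *
d2=snap('side','side8');d=snap('top','top8')
s=robot.sense(); print(s['clock'],s['ee_pos'],s['contact_force'],abs(s['joint_velocities']).max())
a=cv2.imread('pics/side8.png')[160:250,260:372]; cv2.imwrite('pics/zs9.png',cv2.resize(a,(700,562),interpolation=cv2.INTER_CUBIC))
a=cv2.imread('pics/top8.png')[150:260,250:410]; cv2.imwrite('pics/zt9.png',cv2.resize(a,(800,550),interpolation=cv2.INTER_CUBIC))
E
```

```text
clock: 14.05
ee_pos: [0.538, 0.0443, 0.193]
eef_rot: [3.142, -0.0, 1.642]
contact_force: [-0.0, -0.3, 0.0]
gripper_width: -0.0003
clock: 14.55
ee_pos: [0.4675, -0.1571, 0.207]
eef_rot: [3.141, 0.0, 1.643]
contact_force: [0.3, -0.6, 0.2]
gripper_width: -0.0004
clock: 15.05
ee_pos: [0.4382, -0.2457, 0.2066]
eef_rot: [3.141, -0.0, 1.641]
contact_force: [0.5, -0.3, -0.2]
gripper_width: 0.0002
15.15 [ 0.43858454 -0.24497962  0.20647898] [0.07897794 0.62210832 0.26240806] 0.0075562588644188
```

View pics/zs9.png

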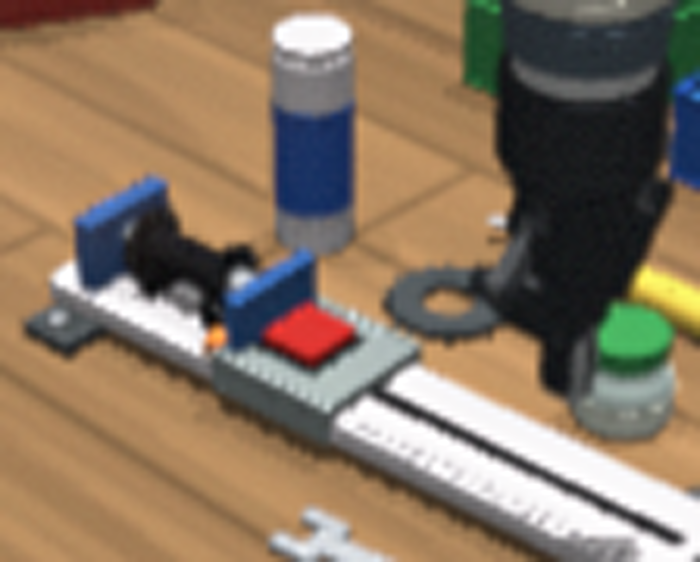

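View pics/zt9.png

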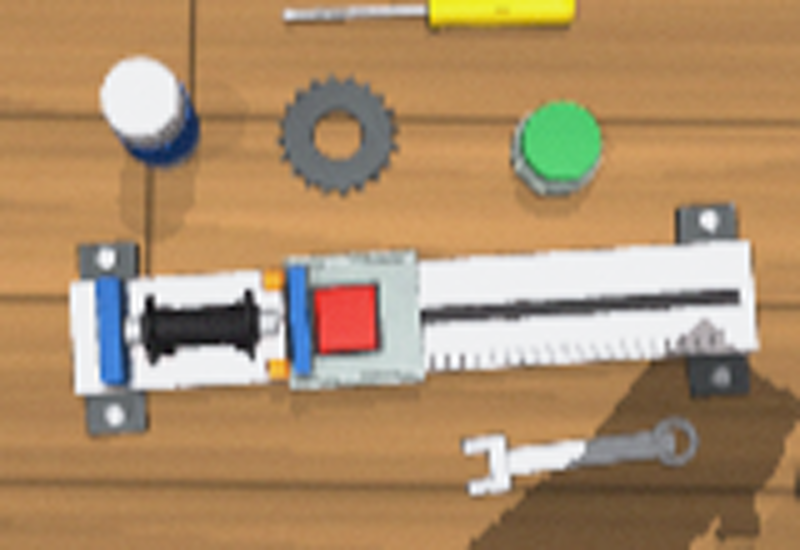

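The top view shows the deck's front edge touching both orange blocks at about (308,205) and (308,223) in the full image, with no white gap. The red button is raised and level, and the other items on the bench haven't moved. Handing in.

```bash
python3 - <<'E'
from h import *
s=robot.sense(); print(s['clock'],s['contact_force'])
print(robot.sign_off())
E
```

```text
15.15 [0.07897794 0.62210832 0.26240806]
the job is handed in; nothing more can be done
None
```

The jaw is closed against the orange end stop and locked, and I handed the job in at 15.15 s; sign-off gives no verdict, so these are only my own checks.

**What I did:** With the fingers closed I pressed the red button to its lower limit and slid the jaw along the rail with it held down. Friction between the fingertips and the button carried the jaw most of the way. At the stop the fingers slid forward on the button until they touched the jaw plate. I then eased the push, lifted straight up so the button popped up, and moved the hand away.

**What the checks showed:**
- **Button held down:** The downward force was 10–19 N throughout the slide, and the fingertip height matched a fully pressed button.
- **Against the stop:** A 16 N push on the plate, with the button still down, no longer moved the jaw. In the final top and side pictures the deck's front edge meets the orange blocks with no visible gap.
- **Button up and hand clear:** The button looks raised and level, and the force on the tool was under 1 N.
- **Other things on the bench:** The can, sprocket, jar, wrench and screwdriver appear where they were. I didn't look closely at the mug, pedal and mallet, but the arm stayed clear of them.

**What disagreed:** The two cameras differed by up to 8–10 mm on where the button was. I aimed between them, and that was close enough for the press. I had no direct reading of the jaw or button joints; a pixel is about 3 mm, so the pictures alone can't confirm the 4 mm tolerance or the 1.5 mm button limit.

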